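# Slide the glued heel under the clamp spring

### The arm

A 6-joint arm with a two-finger parallel gripper is mounted at the origin on the work surface. World frame = base frame: x ahead of the robot, y to its left, z up, the work surface at z = 0. Lengths are in m, angles in rad, forces in N, time in s.
With the tool pointing down it reaches from about 0.375 to 0.9 m from the base axis. Payload 3.1 kg.
Tool frame: the origin (TCP) lies between the finger pads; the fingertips stand manip.nose_length ahead of it and the grasp point (between the pads) lies 5 mm behind it (manip.nose_length is the distance from the TCP to the fingertips, in m); z points along the fingers, y is the line along which they close (so a half turn about z gives the same grasp; the last joint's range is limited). The gripper opens to 85 mm and grips with 20 to 120 N. Pads are 22 mm wide; open, the fingers measure 114 mm over their backs; the gripper's body (76 mm by 85 mm) begins 54 mm behind the grasp point. The pads swing forward as they close: fully open they stand 13 mm farther back than shut.
Start: joints at [-1.45, 0.527, 1.433, -0, 1.181, -0.178], TCP at [0.185, -0.597, 0.245] pointing down, gripper open.
Joint ranges: [-3.08, 3.08], [-0.75, 2.2], [0.22, 2.44], [-1.43, 4.57], [0, 2.65], [-2.85, 2.85]. Speed limits (rad/s): [2.79, 2.79, 3.14, 3.14, 3.14, 3.14].

### API

Orientations are given as a unit quaternion [x, y, z, w].
In Python, from station import monitor, eyes, job, manip gives the robot as it stands.
- The arm moves only by the shell command python3 -m pendant 'ROWS' [FORCE]. ROWS is JSON, a list that holds one entry, the list of rows, each a list of 7 numbers: the shift along the tool's x, y, z as a fraction of full scale, then the turn, a rotation vector about the tool's x, y, z as a fraction of full scale, then the opening, from 0 (shut) to 1 (fully open). A call has 1 to 20 rows; each row shifts and turns the commanded pose from where the row before left it, along the tool's axes as they then stand; what a row does not reach is not made up. Full scale, the value 1, is 800 mm for a shift and 0.12 rad for a turn. A row lasts 1/10 s, in which the tool goes at most 50 mm and 8.59 degrees, less where a joint would pass 70% of its speed; a pose out of reach is approached as far as the arm can. A call with a number of a shift or a turn outside -1 to 1 is refused whole. A call with a gripper value outside its range is refused whole. The fingers move at their own pace and stop on an object; FORCE is the grip in N (left out, the last holds). Time passes only in rows, so rows that do not move let the fingers close. It gives the time, the measured TCP pose, the force, the opening and the grip force at its end, in the units of the state.
- monitor.sense(): the state, without advancing time (a new reading comes with each control period).
- eyes.snapshot(name): name is "scene" or "top" or "wrist"; returns a dict with "pixels" (420x560x3 uint8, red, green, blue), "depth" (420x560 float32, m along the optical axis (not along the pixel's ray), 0 where there is no reading), "intrinsics" (3x3 intrinsics, pixels), "k1" (the pictures are not rectified: a ray, as slopes to the right and down, at radius r is drawn at 1 + k1 r^2 times it, then the intrinsics apply), "eye" and "attitude" of the camera in the world. Camera axes: x right, y down, z forward; pixel columns grow to the right and rows downward; lengths in m; the calibration is good to about 2 mm. A picture is of the moment at which its call begins.
- job.sign_off(): hands the job in; it is judged then, once.
The state is a dict: "t": time; "q": joint angles; "qd": joint speeds; "tau": joint torques, N m; "tcp_pos": TCP position; "tool_rot": TCP orientation; "force": force on the tool from outside, world axes, zero at the start; "ft_torque": the same for the moment, N m; "finger_gap": opening from 0.0 (shut) to 1.0 (fully open); "gripper_force": force on a finger pad.
Only numpy, scipy, OpenCV 4.12 (cv2) and the standard library are available. Lean on these libraries where they do the work, as an engineer would, in place of code of your own. Each camera call takes 0.05 s, during which the arm holds its last target. There are 200 camera calls.

### The job

Freshly glued heel on its wooden carrier board: press the board down hard against the sprung bed of the clamping jig with your fingertips and, keeping it pressed, slide it along the channel so that the heel passes under the leaf spring, until the board is fully home against the end stop; then let go, leaving the heel clamped under the spring. Do not pick up, tilt or lift the board, do not touch the leaf spring, and leave the other things on the bench alone.

Things in the scene. Friction and masses are not known exactly. Their poses are not given: they have to be found in the camera images.
- jig: Clamping jig fixed to the bench, base 275 x 120 mm. Origin on the bench surface; +x along its channel is the sliding direction, towards leaf spring and end stop; z up. Channel 82 mm wide between low rails (tops at z 28 mm), from x -140 to the stop face at x +85. Its floor is a level sprung bed, top at z 22 mm at rest, 14 mm fully down. Two hinge posts behind the stop, x 104 to 120, reach z 64 mm
- bed (a joint): How far the polished steel bed is pressed down: 0 at rest, 0.008 m at its hard lower stop. With the board on it, it starts to sink at about 4 N and needs about 12 N to reach the stop; released, it springs up. At rest the heel stands 4 mm too high and butts against the leaf's lip; it passes once the bed is down more than about 4 mm
- leaf: Steel leaf spring, 44 mm wide, 2.5 mm thick, sprung on a hinge at its far end; origin on the hinge pin, x 112, z 58 mm of the jig. It slopes down towards the incoming board to a bend at x 50, then turns up into a lip. The heel lifts it as it passes beneath; it then presses on the heel with 4 to 8 N
- leaf_bend (a point): Underside of the leaf's bend, its lowest line: at x 50, z 44 mm of the jig when nothing is under it; it rises as the heel lifts the leaf
- leaf_lip (a point): Lower edge of the tip of the leaf's upturned lip: at x 34, z 52 mm of the jig at rest
- stop_face (a point): Top middle of the end stop's face that the board's front edge meets: x 85, z 34 mm of the jig
- carrier: Loose wooden board, 140 (x) x 79 x 20 mm, about 250 g, in the channel, its x along the jig's x. Origin under its middle. A D-shaped leather heel, 66 wide, 14 thick (top 34 above origin) is fixed on its front half: straight edge, a step facing back, at x 0, round edge at x +64. Back half, x -70 to 0, is bare. Starts 65 to 80 short of home; home is origin at jig x +15 mm
- thumb_pad (a point): On the board's bare top surface, 30 mm behind the heel's straight edge, 20 mm above the board's origin
- heel_breast (a point): Middle of the heel's straight rear edge, at board x 0, halfway up the step (7 mm above the bare top); fingertips pressing on the bare top can push forward against it
- spare_heel: Bystander: loose D-shaped leather heel, 64 x 66 x 24 mm, beside the jig; origin under its middle
- tack_tin: Bystander: round metal tin, 62 mm across, 45 mm high, beside the jig; origin under its centre
- hammer: Bystander: hammer lying on the bench
- awl: Bystander: awl with wooden handle, 170 mm long, lying on the bench
- glue_jar: Bystander: closed glass jar, 84 mm across, 110 mm high; origin under its centre
- shoe_last: Bystander: plastic shoe last, 210 x 68 x 92 mm, standing on the bench; origin under its middle

How it is judged:
On the way, in this order (a step that is already met when the one before it is completed fails the run):
1. the board is pressed down on the sprung bed, the heel still in front of the spring (value of joint bed above 0.0035 m and x of carrier in the frame of jig below -0.012 m and contact force between the fingers and carrier above 3 N), for 0.1 s.
2. the heel has gone under the leaf spring and lifted it, the fingers still pressing the board (x of carrier in the frame of jig above -0.009 m and z of leaf_bend in the frame of jig above 0.0455 m and value of joint bed above 0.0035 m and contact force between the fingers and carrier above 3 N), for 0.05 s.
At the end, for the whole second after the job is handed in: The board rests within 5 mm of the end stop, level (within about 4.5 degrees), with the leaf spring bearing on top of the heel, and nothing moves (x of carrier in the frame of jig above 0.01 m and z of leaf_bend in the frame of jig above 0.0465 m and contact force between leaf and carrier above 1 N and angle between carrier's own z axis and vertical below 0.08 rad and linear speed of carrier below 0.02 m/s); the robot touches nothing.
It fails at once if the board was lifted off the bed or tilted (z of carrier in the frame of jig above 0.03 m or angle between carrier's own z axis and vertical above 0.2 rad).
It fails at once if the fingers touched the leaf spring (contact force between the fingers and leaf above 1.5 N).
It fails at once if a bystander was displaced by more than 20 mm (distance of any of spare_heel, tack_tin, hammer, awl, glue_jar, shoe_last from where it was at the start of the episode above 0.02 m).
It also fails if it takes over 35 s, if anything falls off the work surface, if the arm or the gripper's body presses on something with over 40 N, if the wrist force passes 120 N, or if a joint passes its speed limit or range.

## Working session

There is one attempt and no reset: what is moved stays moved. The work goes in short steps, Python scripts to look and compute and a shell command to move; the robot and the scene stay as the last step left them, time stands still between calls to the robot, and variables do not carry over. Pictures are saved under pics/ and viewed, at most 10 in all, crops included, and the job is handed in when it is done.

```bash
ls; mkdir -p pics; python3 - <<'E'
from station import monitor, eyes, job, manip
import cv2,numpy as np
s=monitor.sense(); print({k:np.round(v,3) for k,v in s.items()}); print(manip.nose_length)
for n in ["top","scene"]:
    c=eyes.snapshot(n); cv2.imwrite(f"pics/{n}0.png",c["pixels"][:,:,::-1]); np.savez(f"{n}0.npz",**c)
    print(n,c["intrinsics"],c["k1"],c["eye"],c["attitude"])
E
```

```text
pics
{'t': np.float64(0.0), 'q': array([-1.449,  0.528,  1.434, -0.   ,  1.181, -0.178]), 'qd': array([ 0.   ,  0.001,  0.001,  0.001, -0.001,  0.001]), 'tau': array([ 1.0000e-03, -4.4235e+01, -1.7803e+01, -0.0000e+00,  8.0000e-03,
       -0.0000e+00]), 'tcp_pos': array([ 0.185, -0.596,  0.244]), 'tool_rot': array([ 0.989,  0.149,  0.   , -0.001]), 'force': array([ 0.163,  0.129, -0.528]), 'ft_torque': array([-0.054, -0.005, -0.003]), 'gripper_force': np.float64(0.0), 'finger_gap': np.float64(1.0)}
0.014
top [[516.58808839   0.         281.57388633]
 [  0.         516.58808839 210.4639109 ]
 [  0.           0.           1.        ]] 0.05532505111462289 [0.40286134 0.02074267 1.37789425] [ 0.71510941 -0.69685436  0.04234483 -0.0349206 ]
scene [[399.33351394   0.         276.04525406]
 [  0.         399.33351394 204.48727001]
 [  0.           0.           1.        ]] -0.08197844130582493 [1.22220955 0.10373115 1.01130717] [ 0.61656562  0.72148654 -0.24119222 -0.20280613]
```

View pics/top0.png

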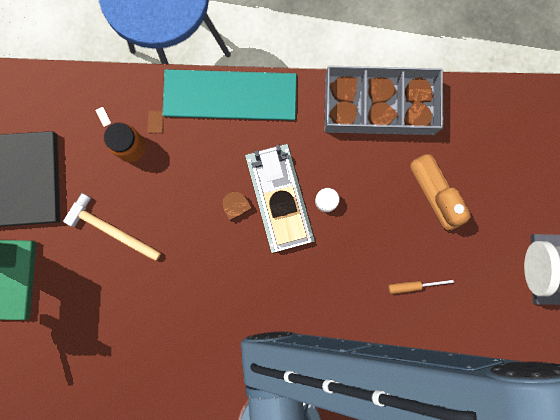

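View pics/scene0.png

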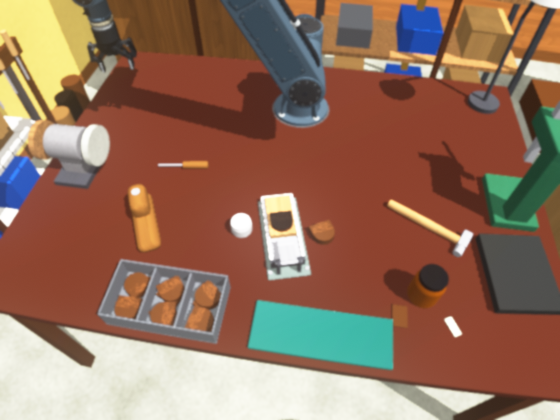

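The top view shows the jig around (280,198), its channel running up-left from (292,245) to the leaf spring at (272,165). The bare wood is at about (292,232), the dark heel at (284,205), the spare heel at (235,206) and the tin at (327,200). The scene view agrees, with the leaf on the side away from the robot.

```bash
cat > h.py <<'E'
import cv2,numpy as np
from scipy.spatial.transform import Rotation as R
def ray(c,uv):
    K=c["intrinsics"]; p=cv2.undistortPoints(np.float64(uv).reshape(-1,1,2),K,np.array([float(c["k1"]),0,0,0])).reshape(-1,2)
    return np.c_[p,np.ones(len(p))]@R.from_quat(c["attitude"]).as_matrix().T
def onz(c,uv,z):
    d=ray(c,uv); e=c["eye"]; return e+d*((z-e[2])/d[:,2])[:,None]
def cloud(c,uv):
    uv=np.int32(uv); return c["eye"]+ray(c,uv)*c["depth"][uv[:,1],uv[:,0]][:,None]
E
python3 - <<'E'
from h import *
c=dict(np.load("top0.npz")); im=c["pixels"]; hsv=cv2.cvtColor(im,cv2.COLOR_RGB2HSV)
roi=np.zeros(im.shape[:2],np.uint8); roi[138:260,240:318]=1
H,S,V=[hsv[:,:,i].astype(int) for i in range(3)]
wood=((H>10)&(H<30)&(S>60)&(V>150)&(roi>0)).astype(np.uint8)
def big(m):
    n,l,st,_=cv2.connectedComponentsWithStats(m); i=1+np.argmax(st[1:,4]); return (l==i),st[i]
jig=((~((S>110)&((H<12)|(H>170))))&(roi>0)).astype(np.uint8)
jig,st=big(jig); print("jig px",st)
def uvs(m): v,u=np.nonzero(m); return np.c_[u,v]
P=cloud(c,uvs(jig)); print("z pct",np.round(np.percentile(P[:,2],[2,25,50,75,98]),3))
w,st=big(cv2.morphologyEx(wood,cv2.MORPH_OPEN,np.ones((3,3)))); print("wood",st)
Pw=cloud(c,uvs(w)); print("wood z",np.percentile(Pw[:,2],[10,50,90]))
def rect(m,z):
    Q=onz(c,uvs(m),z)[:,:2]; r=cv2.minAreaRect(np.float32(Q*1000)); print(np.round(r[0],1),np.round(r[1],1),round(r[2],2)); print(np.round(cv2.boxPoints(r),1).tolist())
rect(w,.042); rect(jig,.025)
vis=im.copy(); vis[w]=[0,255,0]; e=jig^cv2.erode(jig.astype(np.uint8),np.ones((3,3))).astype(bool); vis[e]=[0,0,255]
cv2.imwrite("pics/m.png",cv2.resize(vis[130:265,215:345],None,fx=4,fy=4,interpolation=0)[:,:,::-1])
E
```

```text
jig px [ 245  144   70  109 4631]
z pct [0.    0.02  0.034 0.046 0.061]
wood [240 197   9  15 101]
wood z [0.02055855 0.02366746 0.02690483]
[564.  106.7] [36.7 20.8] 1.94
[[545.2999877929688, 116.5], [546.0, 95.69999694824219], [582.7000122070312, 97.0], [582.0, 117.69999694824219]]
[587.8  15.8] [274.8 120. ] 16.69
[[438.8999938964844, 33.900001525878906], [473.3999938964844, -81.0999984741211], [736.5999755859375, -2.200000047683716], [702.0999755859375, 112.80000305175781]]
```

View pics/m.png

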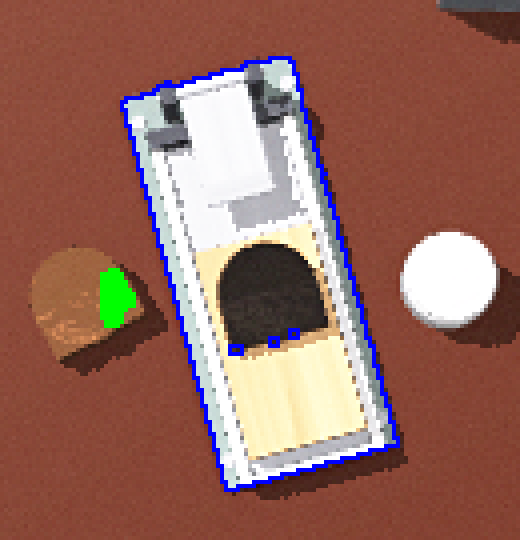

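The jig outline (crop box, 275 x 120 mm) matches its stated size, yaw 16.7°. The bare wood is pale (crop 250..370, 340..460), so I need a looser saturation mask.

```bash
python3 - <<'E'
from h import *
c=dict(np.load("top0.npz")); im=c["pixels"]; hsv=cv2.cvtColor(im,cv2.COLOR_RGB2HSV)
H,S,V=[hsv[:,:,i].astype(int) for i in range(3)]
g=lambda x,y:tuple(hsv[130+y//4,215+x//4])
print("wood",g(300,400),"heel",g(270,300),"step",g(280,342),"gap",g(320,448),"leaf",g(220,130),"rail",g(180,230))
roi=np.zeros(im.shape[:2],bool); roi[180:250,258:312]=1
a=np.deg2rad(16.69); ex=np.array([np.cos(a),np.sin(a)]); ey=np.array([-ex[1],ex[0]]); ctr=np.array([.5878,.0158])
def st(name,m,z):
    m=cv2.morphologyEx(m.astype(np.uint8),cv2.MORPH_OPEN,np.ones((3,3)))
    v,u=np.nonzero(m); uv=np.c_[u,v]; Q=onz(c,uv,z)[:,:2]-ctr; X=Q@ex*1e3; Y=Q@ey*1e3
    print(name,len(u),"depth z",np.round(np.percentile(cloud(c,uv)[:,2],[10,50,90]),4),"X",np.round(np.percentile(X,[0,1,5,50,95,99,100]),1),"Y",np.round(np.percentile(Y,[0,1,5,50,95,99,100]),1)); 
    r=cv2.minAreaRect(np.float32(np.c_[X,Y])); print(np.round(r[0],1),np.round(r[1],1),round(r[2],2))
st("wood",roi&(S>45)&(V>150)&(H>10)&(H<35),.042)
st("heel",roi&(V<75),.056)
# height profile along the channel centre
v,u=np.mgrid[140:256,240:318]; uv=np.c_[u.ravel(),v.ravel()]; P=cloud(c,uv); X=(P[:,:2]-ctr)@ex*1e3; Y=(P[:,:2]-ctr)@ey*1e3
for x in range(-144,146,6):
    k=(abs(X-x)<3)&(abs(Y)<15); k2=(abs(X-x)<3)&(abs(abs(Y)-45)<4)
    print(x,np.round(np.median(P[k,2])*1e3,1) if k.any() else None, np.round(np.median(P[k2,2])*1e3,1) if k2.any() else None,end=" | ")
E
```

```text
wood (np.uint8(25), np.uint8(59), np.uint8(254)) heel (np.uint8(4), np.uint8(46), np.uint8(44)) step (np.uint8(14), np.uint8(135), np.uint8(136)) gap (np.uint8(110), np.uint8(8), np.uint8(188)) leaf (np.uint8(130), np.uint8(3), np.uint8(251)) rail (np.uint8(0), np.uint8(0), np.uint8(255))
wood 731 depth z [0.0378 0.0413 0.045 ] X [-120.9 -118.4 -114.9  -77.6   11.1   16.2   18.1] Y [-39.4 -36.1 -32.1  10.7  36.3  38.2  39. ]
[-51.2  -0.3] [139.   78.1] 0.35
heel 534 depth z [0.0516 0.0551 0.0589] X [-52.3 -51.  -48.6 -23.4   5.1   9.3  11.2] Y [-32.6 -31.6 -28.3  -0.8  26.3  29.6  30.7]
[-20.6  -1.3] [63.2 63.6] 88.83
-144 -1.1 -0.0 | -138 0.8 1.0 | -132 26.9 29.1 | -126 20.9 27.0 | -120 38.3 26.9 | -114 40.6 26.4 | -108 42.1 29.1 | -102 41.1 27.4 | -96 40.6 25.6 | -90 40.5 25.8 | -84 42.2 28.3 | -78 40.9 27.3 | -72 41.6 27.3 | -66 41.5 25.8 | -60 40.0 27.0 | -54 41.2 27.2 | -48 55.1 27.1 | -42 55.4 26.5 | -36 55.5 29.2 | -30 54.9 27.7 | -24 55.4 28.6 | -18 56.4 26.7 | -12 54.0 29.6 | -6 55.3 27.6 | 0 55.0 26.0 | 6 55.0 26.2 | 12 52.7 27.3 | 18 40.2 25.4 | 24 21.8 27.1 | 30 20.8 27.6 | 36 21.2 26.3 | 42 23.1 26.1 | 48 50.0 27.3 | 54 48.4 26.8 | 60 46.0 28.3 | 66 46.5 28.7 | 72 49.8 26.0 | 78 49.5 27.2 | 84 51.0 25.8 | 90 52.7 25.8 | 96 53.0 33.2 | 102 56.1 35.1 | 108 54.8 29.8 | 114 58.2 5.2 | 120 61.8 6.2 | 126 60.9 4.9 | 132 None 5.1 | 138 -0.9 3.7 | 144 -0.4 -2.1 |
```

```bash
cat >> h.py <<'E'
a=np.deg2rad(16.69); ex=np.array([np.cos(a),np.sin(a),0]); ey=np.array([-ex[1],ex[0],0]); J=np.array([.5998,.0194,0])
def rep(goal=None):
    from station import monitor
    s=monitor.sense(); T=R.from_quat(s["tool_rot"]); p=np.array(s["tcp_pos"]); d=p-J
    print("t",round(s["t"],2),"tcp",np.round(p,4),"jig xyz mm",np.round([d@ex*1e3,d@ey*1e3,d[2]*1e3],1),"F jig",np.round([s["force"]@ex,s["force"]@ey,s["force"][2]],1),"gap",round(float(s["finger_gap"]),3))
    W=R.from_matrix(np.c_[ex,-ey,[0,0,-1]]); print("turn frac",np.round((T.inv()*W).as_rotvec()/.12,3))
    if goal is not None:
        g=J+ex*goal[0]/1e3+ey*goal[1]/1e3+np.array([0,0,goal[2]/1e3]); print("shift frac total",np.round(T.inv().apply(g-p)/.8,4))
E
python3 -c "
from h import *
rep((-81,0,200))"
```

```text
t 0.1 tcp [ 0.1845 -0.5965  0.2444] jig xyz mm [-574.6 -470.7  244.4] F jig [ 0.4  0.6 -0.9] gap 0.998
turn frac [-0.016 -0.003  0.071]
shift frac total [ 0.622  -0.583   0.0569]
```

```bash
python3 -m pendant '[[[0.0389,-0.0364,0.0036,-0.016,-0.003,0.071,0],[0.0389,-0.0364,0.0036,0,0,0,0],[0.0389,-0.0364,0.0036,0,0,0,0],[0.0389,-0.0364,0.0036,0,0,0,0],[0.0389,-0.0364,0.0036,0,0,0,0],[0.0389,-0.0364,0.0036,0,0,0,0],[0.0389,-0.0364,0.0036,0,0,0,0],[0.0389,-0.0364,0.0036,0,0,0,0],[0.0389,-0.0364,0.0036,0,0,0,0],[0.0389,-0.0364,0.0036,0,0,0,0],[0.0389,-0.0364,0.0036,0,0,0,0],[0.0389,-0.0364,0.0036,0,0,0,0],[0.0389,-0.0364,0.0036,0,0,0,0],[0.0389,-0.0364,0.0036,0,0,0,0],[0.0389,-0.0364,0.0036,0,0,0,0],[0.0389,-0.0364,0.0036,0,0,0,0],[0,0,0,0,0,0,0],[0,0,0,0,0,0,0]]]'; python3 -c "
from h import *
rep((-81,0,70))
from station import eyes
c=eyes.snapshot('wrist'); cv2.imwrite('pics/w1.png',c['pixels'][:,:,::-1]); np.savez('w1.npz',**c)"
```

```text
t: 1.9
tcp_pos: [0.5271, -0.0068, 0.1977]
tool_rot: [0.989, 0.146, -0.001, 0.001]
force: [-0.2, -0.8, -0.2]
finger_gap: -0.002
gripper_force: 0.0
t 1.9 tcp [ 0.5271 -0.0068  0.1977] jig xyz mm [-77.1  -4.3 197.7] F jig [-0.4 -0.7 -0.2] gap -0.002
turn frac [0.014 0.014 0.022]
shift frac total [-0.0045 -0.0056  0.1597]
```

View pics/w1.png

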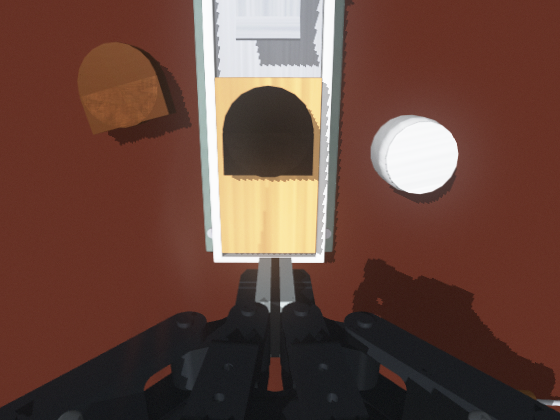

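The wrist view shows the heel's straight edge at row ~177 (cols 223–313), the board's rear edge at row ~253, the lip at row ~38, and the closed fingers pointing at the board's middle. I'll cross-check these against the top view.

```bash
python3 -c "
from h import *
c=dict(np.load('w1.npz'))
for n,uv,z in [('heel edge top',[[223,175],[313,175]],.056),('board rear',[[221,253],[317,253]],.042),('board front',[[216,78],[321,78]],.042),('lip top edge',[[237,38],[299,38]],.0545),('channel rear/jig rear',[[215,262],[325,262]],.028)]:
    d=onz(c,uv,z)-J; print(n,np.round(np.c_[d@ex,d@ey]*1e3,1).tolist())
"; python3 -m pendant '[[[-0.0045,-0.0056,0.05,0.014,0.014,0.022,0],[0,0,0.06,0,0,0,0],[0,0,0.05,0,0,0,0],[0,0,0,0,0,0,0],[0,0,0,0,0,0,0]]]'; python3 -c "
from h import *
rep((-81,0,56))"
```

```text
heel edge top [[-61.2, 33.0], [-61.0, -33.9]]
board rear [[-130.9, 39.2], [-130.6, -41.1]]
board front [[8.0, 37.6], [8.3, -39.0]]
lip top edge [[33.8, 20.5], [33.9, -21.6]]
channel rear/jig rear [[-146.0, 47.0], [-145.8, -50.3]]
t: 2.45
tcp_pos: [0.5223, -0.0057, 0.0703]
tool_rot: [0.99, 0.143, -0.0, -0.0]
force: [0.0, -0.1, -0.1]
finger_gap: -0.002
gripper_force: 0.0
t 2.45 tcp [ 0.5223 -0.0057  0.0703] jig xyz mm [-81.5  -1.8  70.3] F jig [-0.  -0.1 -0.1] gap -0.002
turn frac [-0.005  0.003 -0.039]
shift frac total [ 0.0006 -0.0022  0.0178]
```

```bash
python3 -m pendant '[[[0,0,0.014,0,0,0,0],[0,0,0.0025,0,0,0,0],[0,0,0.0025,0,0,0,0],[0,0,0.0025,0,0,0,0],[0,0,0,0,0,0,0]]]' >/dev/null; python3 -c "
from h import *
rep()"; python3 -m pendant '[[[0,0,0.0025,0,0,0,0],[0,0,0.0025,0,0,0,0],[0,0,0,0,0,0,0]]]' >/dev/null;  python3 -c "
from h import *
rep()"
```

```text
t 2.95 tcp [ 0.5236 -0.0047  0.0541] jig xyz mm [-79.9  -1.3  54.1] F jig [-1.6 -0.4  6. ] gap 0.002
turn frac [ 0.014 -0.027 -0.019]
t 3.25 tcp [ 0.5236 -0.0047  0.0504] jig xyz mm [-79.9  -1.3  50.4] F jig [-1.4 -0.7  9.1] gap -0.003
turn frac [ 0.014 -0.027 -0.018]
```

```bash
python3 -m pendant '[[[0,0,0.0025,0,0,0,0],[0,0,0.0015,0,0,0,0],[0,0,0,0,0,0,0]]]' >/dev/null;  python3 -c "
from h import *
rep()"; python3 -m pendant '[[[0.003,0,0,0,0,0,0],[0.003,0,0,0,0,0,0],[0.003,0,0,0,0,0,0],[0.003,0,0,0,0,0,0],[0.003,0,0,0,0,0,0],[0.003,0,0,0,0,0,0],[0,0,0,0,0,0,0]]]' >/dev/null;  python3 -c "
from h import *
rep()
from station import eyes
c=eyes.snapshot('wrist'); cv2.imwrite('pics/w2.png',c['pixels'][:,:,::-1]); np.savez('w2.npz',**c)"
```

```text
t 3.55 tcp [ 0.5236 -0.0047  0.048 ] jig xyz mm [-79.9  -1.3  48. ] F jig [-1.8 -0.1 14. ] gap 0.001
turn frac [ 0.016 -0.03  -0.017]
t 4.25 tcp [ 5.363e-01 -4.000e-04  4.800e-02] jig xyz mm [-66.5  -0.7  48. ] F jig [-3.8 -0.3 14.7] gap 0.002
turn frac [ 0.006 -0.009 -0.014]
```

View pics/w2.png

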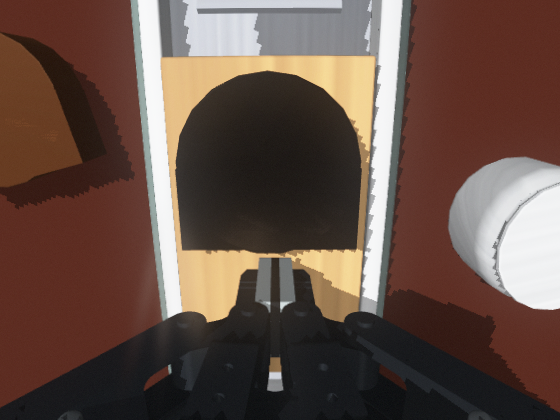

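The wrist view shows the fingertips (275,262) just behind the heel edge (row ~249), the board straight in the channel, and the lip still ahead at row ~10. The bed is down (tip z 34 mm, 14 N).

```bash
python3 -c "
from h import *
c=dict(np.load('w2.npz'))
for n,uv,z in [('heel edge top',[[182,248],[357,248]],.048),('board front',[[165,57],[373,57]],.034)]:
    d=onz(c,uv,z)-J; print(n,np.round(np.c_[d@ex,d@ey]*1e3,1).tolist())
"; python3 -m pendant '[[[0.003,0,0.0003,0,0,0,0],[0.003,0,0.0003,0,0,0,0],[0.004,0,0.0003,0,0,0,0],[0.005,0,0.0003,0,0,0,0],[0.005,0,0.0003,0,0,0,0],[0,0,0,0,0,0,0]]]' >/dev/null;  python3 -c "
from h import *
rep()"
```

```text
heel edge top [[-46.8, 33.3], [-46.9, -32.6]]
board front [[21.9, 38.0], [21.8, -37.3]]
t 4.9 tcp [0.5518 0.0041 0.048 ] jig xyz mm [-50.4  -0.9  48. ] F jig [-5.7  0.7 21.9] gap 0.004
turn frac [ 0.009 -0.012 -0.012]
```

```bash
python3 -m pendant '[[[0.004,0,0,0,0,0,0],[0.004,0,0,0,0,0,0],[0.004,0,0,0,0,0,0],[0.004,0,0,0,0,0,0],[0.004,0,0,0,0,0,0],[0,0,0,0,0,0,0]]]' >/dev/null;  python3 -c "
from h import *
rep()"; python3 -m pendant '[[[0.004,0,0,0,0,0,0],[0.004,0,0,0,0,0,0],[0.004,0,0,0,0,0,0],[0.004,0,0,0,0,0,0],[0,0,0,0,0,0,0]]]' >/dev/null;  python3 -c "
from h import *
rep()
from station import eyes
c=eyes.snapshot('wrist'); cv2.imwrite('pics/w3.png',c['pixels'][:,:,::-1]); np.savez('w3.npz',**c)"
```

```text
t 5.5 tcp [0.5646 0.0084 0.048 ] jig xyz mm [-36.9  -0.4  48. ] F jig [-9.7 -0.1 23.8] gap 0.0
turn frac [-0.003  0.033 -0.006]
t 6.0 tcp [0.5775 0.0122 0.048 ] jig xyz mm [-23.4  -0.5  48. ] F jig [-8.6  1.1 23. ] gap -0.0
turn frac [-0.001  0.021 -0.009]
```

View pics/w3.png

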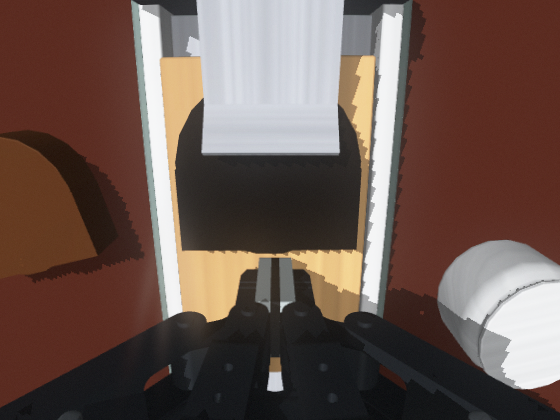

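The heel is now under the leaf (lip edge at row ~153, heel edge still at row ~249), so the board has moved with the fingers without slipping; about 19 mm remain.

```bash
python3 -m pendant '[[[0.004,0,0,0,0,0,0],[0.004,0,0,0,0,0,0],[0.004,0,0,0,0,0,0],[0.004,0,0,0,0,0,0],[0.004,0,0,0,0,0,0],[0,0,0,0,0,0,0]]]' >/dev/null;  python3 -c "
from h import *
rep()"; python3 -m pendant '[[[0.003,0,0,0,0,0,0],[0.003,0,0,0,0,0,0],[0,0,0,0,0,0,0]]]' >/dev/null;  python3 -c "
from h import *
rep()
from station import eyes
c=eyes.snapshot('wrist'); cv2.imwrite('pics/w4.png',c['pixels'][:,:,::-1]); np.savez('w4.npz',**c)"
```

```text
t 6.65 tcp [0.5932 0.0167 0.048 ] jig xyz mm [-7.1 -0.6 48. ] F jig [-7.8  1.  21.7] gap -0.001
turn frac [ 0.001  0.017 -0.009]
t 6.95 tcp [0.5955 0.0175 0.0479] jig xyz mm [-4.7 -0.5 47.9] F jig [-12.6  -1.7  24.4] gap 0.0
turn frac [-0.005  0.062 -0.001]
```

View pics/w4.png

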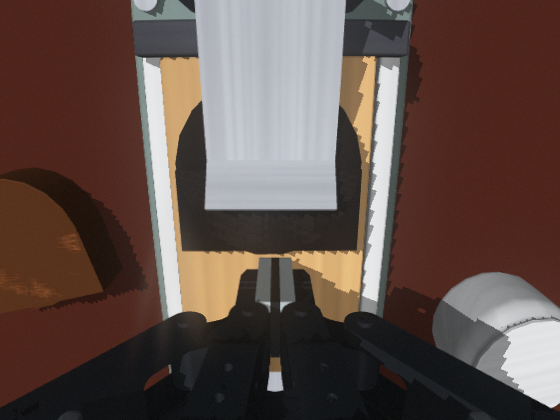

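The board's front edge meets the stop (row ~57, no gap), the x-force has risen and the advance stalled. Now lift straight off.

```bash
python3 -m pendant '[[[0,0,-0.003,0,0,0,0],[0,0,-0.004,0,0,0,0],[0,0,-0.005,0,0,0,0],[0,0,-0.01,0,0,0,0],[0,0,-0.02,0,0,0,0],[0,0,-0.03,0,0,0,0],[0,0,-0.03,0,0,0,0],[0,0,-0.04,0,0,0,0],[0,0,-0.04,0,0,0,0],[0,0,0,0,0,0,0],[0,0,0,0,0,0,0],[0,0,0,0,0,0,0]]]' >/dev/null;  python3 -c "
from h import *
rep()
from station import eyes
c=eyes.snapshot('wrist'); cv2.imwrite('pics/w5.png',c['pixels'][:,:,::-1]); np.savez('w5.npz',**c)"
```

```text
t 8.2 tcp [0.5986 0.0185 0.1893] jig xyz mm [ -1.4  -0.5 189.3] F jig [-0.5  1.6  0. ] gap 0.001
turn frac [-0.006  0.005 -0.021]
```

View pics/w5.png

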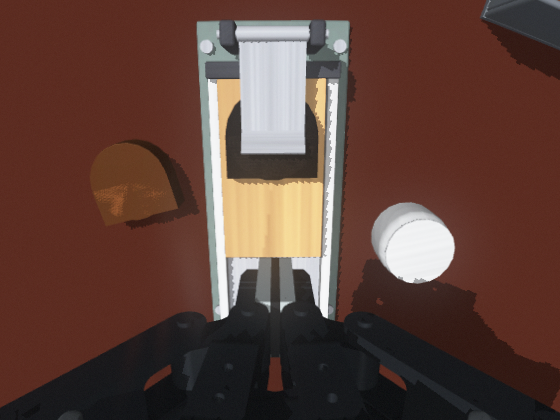

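The board is home (front edge at row ~78 against the stop, rear edge at row ~257), the leaf rests on the heel (lip at row ~153), and the fingers are clear. I'll check the numbers before handing in.

```bash
python3 -c "
from h import *
c=dict(np.load('w5.npz'))
for n,uv,z in [('heel edge top',[[227,178],[318,178]],.054),('board rear',[[224,257],[322,257]],.04)]:
    d=onz(c,uv,z)-J; print(n,np.round(np.c_[d@ex,d@ey]*1e3,1).tolist())
for n,(u0,u1,v0,v1) in dict(bare=(235,312,195,245),heel=(240,305,158,174),rearbare=(235,312,238,252)).items():
    v,u=np.mgrid[v0:v1,u0:u1]; print(n,np.median(cloud(c,np.c_[u.ravel(),v.ravel()])[:,2]).round(4))
"
```

```text
heel edge top [[14.0, 33.2], [13.9, -33.0]]
board rear [[-55.5, 40.2], [-55.6, -40.1]]
bare 0.0389
heel 0.0529
rearbare 0.0389
```

```bash
python3 -c "
from station import job
print(job.sign_off())"
```

```text
the job is handed in; nothing more can be done
None
```

The job is handed in: the board is level and within about 1 mm of home against the end stop, the heel is clamped under the leaf spring, and the fingers are clear (sign-off gave no verdict).

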